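# Turn the condiment carousel to bring the relish pot to the plate

## Task

A curry plate is waiting beside the round condiment carousel. With a fingertip on the carousel's wooden rim, gently turn it until the steel relish pot (the wide one with the domed lid and the ball knob) has come round to the front, the side facing the plate, and stands straight towards the middle of the plate; leave it at rest there. Touch only the rim, not the deck inside it, and do not touch, lift or upset anything standing on the carousel; leave the plate, the bowls and the napkin basket where they are.

Things in the scene. Friction and masses are not known exactly. Their poses are not given: they have to be found in the camera images.
- relish_pot: stainless steel relish pot with a domed lid and a small black ball knob on top: body 64 mm across, lid 69 mm across, 65 mm tall with the knob, 250 g give or take, two small wire loops at its sides. Loose on the carousel's deck, its axis about 85 mm from the carousel's axis. Origin: centre of its underside, z up.
- front_spot (a point): where the relish pot has to come: the point at deck height (32 mm above the table), 85 mm from the carousel's axis, on the straight line from that axis to the middle of the plate. Does not turn with the carousel.
- plate: round white ceramic curry plate, 208 mm across and 28 mm high, standing loose on the table 300 mm (centre to centre) from the carousel on its left as the robot sees it. Origin: centre of its underside; its +x axis points at the carousel's axis.
- carousel: fixed dark wooden base under the tray, 224 mm across; origin on the carousel's upright axis, at table height; its own yaw has no meaning. Its ball bearing has a little drag: about half a newton along the rim turns the tray, which stops within a few degrees when let go. It is stiff against pressing down; a fingertip pressed on the rim with some newtons carries the tray along by friction.
- turntable: round wooden tray, 340 mm across, turning either way without stops about the upright axis through its origin (on the axis, at table height). Rim: a flat level band 128 to 170 mm from the axis, its top 40 mm above the table; upright outer edge from 19 to 40 mm above the table. The flat deck inside it (turntable_c0; not to be touched) lies 32 mm above the table. Yaw grows anticlockwise from above.
- pickle_jar: straight glass jar with a flat steel screw lid, 54 mm across, 61 mm tall, loose on the deck 85 mm from the axis. Origin: centre of its underside. The five things on the deck stand about 72 degrees apart; which of the other four is next to the pot varies.
- cheese_shaker: straight steel shaker with a side handle and a pierced top, 54 mm across, 63 mm tall, loose on the deck 85 mm from the axis. Origin: centre of its underside.
- spice_shaker: small tapered glass shaker with a metal cap, 46 mm across its foot, 63 mm tall, loose on the deck 85 mm from the axis. Origin: centre of its underside.
- sachet_box: small white ceramic box, 52 x 44 x 46 mm, filled with paper sachets that rise to 57 mm, loose on the deck 85 mm from the axis. Origin: centre of its underside.
- bowls: stack of three white bowls, 160 mm across, 88 mm tall, on the table to the robot's right. Origin: centre of its underside.
- napkin_basket: dark rectangular basket, 150 x 210 mm, 75 mm tall, with napkins up to 100 mm, on the table to the robot's left. Origin: centre of its underside.
Mind the look-alikes: they are no part of the job. Leave any pink look-alike of the relish_pot alone. What is shaped like the cheese_shaker but red is not meant.

How it is judged:
By the outcome, as a careful person would: the job done as asked, in the order asked, and still so for the second after the job is handed in, with the robot touching nothing.
It also fails if it takes over 51 s, if anything falls off the work surface, if the arm or the gripper's body presses on something with over 40 N, if the wrist force passes 120 N, or if a joint passes its speed limit or range.

## Robot

A 6-joint arm with a two-finger parallel gripper is mounted at the origin on the work surface. World frame = base frame: x ahead of the robot, y to its left, z up, the work surface at z = 0. Lengths are in m, angles in rad, forces in N, time in s.
With the tool pointing down it reaches from about 0.275 to 0.75 m from the base axis. Payload 10.2 kg.
Tool frame: the origin (TCP) lies midway between the tips of the shut fingers; the grasp point (between the pads) lies 19 mm behind it; z points along the fingers, x is the direction in which the jaws open and shut, and the axes are right-handed (so a half turn about z gives the same grasp; the last joint's range is limited). The gripper opens to 88 mm and grips with 3 to 60 N. Pads are 18 mm wide; open, the fingers measure 123 mm over their backs; the gripper's body (75 mm by 187 mm) begins 45 mm behind the grasp point.
Start: joints at [0.963, 0.313, 1.498, -0, 1.331, -0.223], TCP at [0.197, 0.487, 0.239] pointing down, gripper open.
Joint ranges: [-2.94, 2.94], [-0.97, 2.17], [0.19, 2.56], [-1.23, 4.37], [0.02, 3.11], [-2.88, 2.88]. Speed limits (rad/s): [2.39, 2.39, 3.01, 3.14, 3.14, 3.14].

## Interface

Orientations are given as a unit quaternion [x, y, z, w].
In Python, from plant import state, snapshot, hand_in gives the robot as it stands.
- The arm moves only by the tool move_arm, never from a script. Its argument "increments" is one flat list of numbers, 5 for each row, row after row: the opening, from 0 (shut) to 1 (fully open), then the shift along the tool's x, y, z in mm, then the turn about the tool's z in degrees. A call has exactly 8 rows; each row shifts and turns the commanded pose from where the row before left it, along the tool's axes as they then stand; what a row does not reach is not made up. A row lasts 1/8 s, in which the tool goes at most 62.5 mm and 10.7 degrees, less where a joint would pass 70% of its speed; a pose out of reach is approached as far as the arm can. A call with a gripper value outside its range is refused whole. The fingers move at their own pace and stop on an object; "newtons" is the grip in N (left out, the last holds). Time passes only in rows, so rows that do not move let the fingers close, or fill a call up. It gives the time, the measured TCP pose, the force and the opening at its end, in the units of the state.
- state(): the state, without advancing time (a new reading comes with each control period).
- snapshot(name): name is "side" or "top" or "wrist"; returns a dict with "pixels" (420x560x3 uint8, blue, green, red), "mtx" (3x3 intrinsics, pixels), "dist_coeffs" ([k1, k2, p1, p2, k3] as OpenCV has them; the pictures are not rectified), "rvec" (rotation vector, rad) and "tvec" (3), from world to camera coordinates, as OpenCV has them. Camera axes: x right, y down, z forward; pixel columns grow to the right and rows downward; lengths in m; the calibration is good to about 2 mm. A picture is of the moment at which its call begins. There is no depth.
- hand_in(): hands the job in, once; it reports no verdict.
The state is a dict: "time": time; "joint_positions": joint angles; "qvel": joint speeds; "effort": joint torques, N m; "tool_pos": TCP position; "ee_rot": TCP orientation; "contact_force": force on the tool from outside, world axes, zero at the start; "wrist_torque": the same for the moment, N m; "opening": finger opening in m.
Only numpy, scipy, OpenCV 4.12 (cv2) and the standard library are available. Lean on these libraries where they do the work, as an engineer would, in place of code of your own. Each camera call takes 0.05 s, during which the arm holds its last target.

## Working session

There is one attempt and no reset: what is moved stays moved. The work goes in short steps, Python scripts to look and compute and a tool call to move; the robot and the scene stay as the last step left them, time stands still between calls to the robot, and variables do not carry over. Pictures are saved under pics/ and viewed, and the job is handed in when it is done.

Besides the shell and the picture viewer there is one more tool, called after "Request:" as name(argument=value, ...) on one line, values as JSON. move_arm: Moves the arm, as the interface text tells. Its arguments: {"type":"object","properties":{"increments":{"type":"array","items":{"type":"number"}},"newtons":{"type":"number"}},"required":["increments"]}

```bash
mkdir -p pics; ls
cat > h.py <<'E'
import numpy as np, cv2
from plant import state, snapshot, hand_in
def snap(n,f=None):
    s=snapshot(n); 
    if f: cv2.imwrite('pics/'+f,s['pixels'])
    np.savez('pics/'+n+'.npz',**{k:np.array(v) for k,v in s.items()})
    return s
def load(n): return dict(np.load('pics/'+n+'.npz'))
def cast(s,uv,z):
    uv=np.array(uv,float).reshape(-1,1,2)
    n=cv2.undistortPoints(uv,np.array(s['mtx']),np.array(s['dist_coeffs'])).reshape(-1,2)
    R=cv2.Rodrigues(np.array(s['rvec'],float))[0];t=np.array(s['tvec'],float).reshape(3)
    d=np.c_[n,np.ones(len(n))]@R; c=-R.T@t
    return c+d*((z-c[2])/d[:,2])[:,None]
def proj(s,P):
    return cv2.projectPoints(np.array(P,float).reshape(-1,3),np.array(s['rvec'],float),np.array(s['tvec'],float),np.array(s['mtx']),np.array(s['dist_coeffs']))[0].reshape(-1,2)
E
python3 - <<'E'
from h import *
for n in('top','side','wrist'): snap(n,n+'0.png')
s=state();print({k:np.round(v,3).tolist() for k,v in s.items()})
E
```

```text
pics
{'time': 0.15, 'joint_positions': [0.963, 0.313, 1.498, -0.0, 1.331, -0.223], 'qvel': [-0.0, -0.001, -0.003, 0.003, -0.001, -0.0], 'effort': [0.002, -40.23, -25.232, 0.069, 0.034, -0.0], 'tool_pos': [0.197, 0.486, 0.238], 'ee_rot': [0.829, 0.559, -0.0, 0.0], 'contact_force': [0.029, -0.584, 0.24], 'wrist_torque': [-0.021, 0.034, 0.022], 'opening': 0.088}
```

View pics/top0.png

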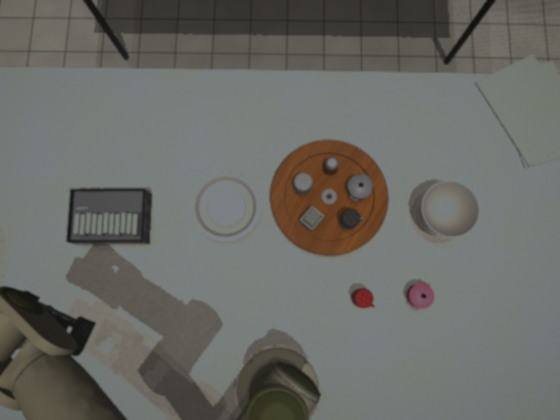

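View pics/side0.png

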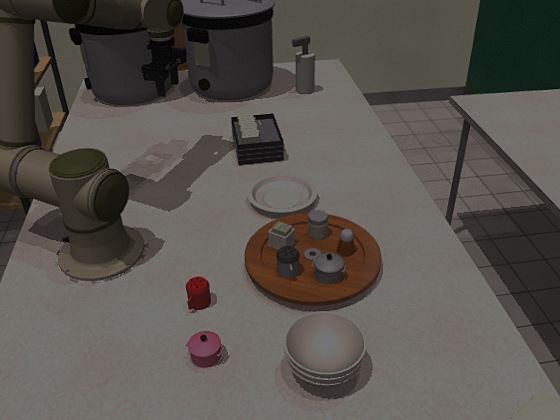

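View pics/wrist0.png

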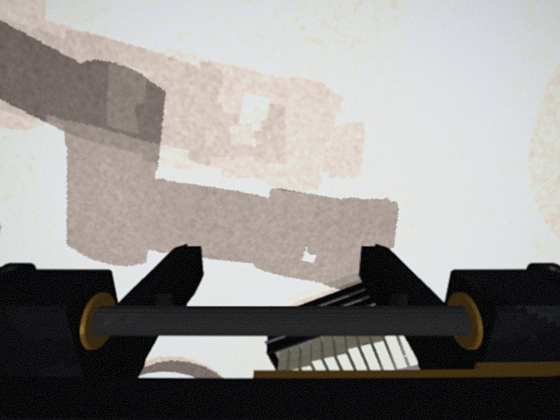

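The top picture shows the carousel centred near (329,197), with the pot (knob about (362,184)) on its right. The plate is at (227,208), the bowls at (449,209) and the basket at (110,215). The pink and red decoys are off the carousel. Next I'll measure these.

```bash
cat > m.py <<'E'
from h import *
def fitc(P):
    A=np.c_[2*P[:,:2],np.ones(len(P))];b=(P[:,:2]**2).sum(1)
    for _ in range(5):
        q=np.linalg.lstsq(A,b,rcond=None)[0];r=np.sqrt(q[2]+q[0]**2+q[1]**2)
        e=abs(np.hypot(*(P[:,:2]-q[:2]).T)-r);k=e<max(.003,np.median(e)*2);P=P[k];A=A[k];b=b[k]
    return q[:2],r,len(P)
def carousel(s):
    hsv=cv2.cvtColor(s['pixels'],cv2.COLOR_BGR2HSV)
    m=cv2.inRange(hsv,(3,110,50),(18,255,255));m[:100]=0
    c=max(cv2.findContours(m,cv2.RETR_EXTERNAL,cv2.CHAIN_APPROX_NONE)[0],key=cv2.contourArea)
    h=cv2.convexHull(c).reshape(-1,2); return c.reshape(-1,2)
E
python3 - <<'E'
from m import *
s=load('top');c=carousel(s);ctr,r,n=fitc(cast(s,c,.040));print('car',ctr,r,n)
px=s['pixels']
cv2.imwrite('pics/crop.png',cv2.resize(px[130:265,180:400],None,fx=3.6,fy=3.6,interpolation=cv2.INTER_CUBIC))
s2=load('side');cv2.imwrite('pics/crops.png',cv2.resize(s2['pixels'][165:310,230:400],None,fx=4,fy=4,interpolation=cv2.INTER_CUBIC))
c=carousel(s2);print('car side',fitc(cast(s2,c,.040)))
E
```

```text
car [ 0.53907544 -0.13500879] 0.1658336132024492 326
car side (array([ 0.54028181, -0.14567867]), np.float64(0.16700146688346468), 224)
```

Run:
```python
from m import *
s=load('top');px=s['pixels'].astype(int)
print(px[208,190:265:3].tolist()); print(px[170:245:3,227].tolist())
```

```text
[[128, 128, 123], [128, 127, 122], [97, 103, 108], [118, 119, 117], [128, 128, 123], [124, 128, 122], [124, 124, 122], [132, 127, 122], [131, 128, 122], [132, 128, 122], [131, 127, 122], [132, 128, 123], [132, 128, 122], [131, 127, 122], [132, 128, 123], [132, 128, 123], [131, 127, 122], [132, 127, 123], [127, 125, 122], [121, 127, 124], [122, 128, 123], [100, 106, 107], [118, 117, 114], [131, 127, 122], [120, 125, 122]]
[[130, 128, 122], [128, 128, 122], [114, 118, 118], [105, 113, 116], [131, 128, 123], [131, 127, 122], [127, 129, 123], [131, 127, 122], [133, 128, 123], [133, 128, 122], [132, 127, 122], [132, 127, 123], [132, 128, 123], [132, 128, 123], [132, 128, 122], [131, 128, 122], [132, 128, 123], [133, 129, 123], [130, 128, 122], [116, 124, 123], [120, 128, 123], [110, 117, 117], [106, 110, 110], [132, 128, 122], [117, 120, 120]]
```

View pics/crop.png

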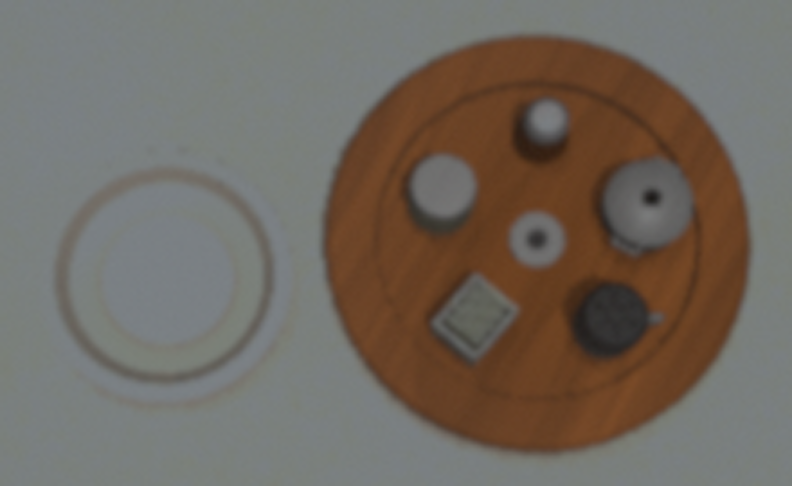

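View pics/crops.png

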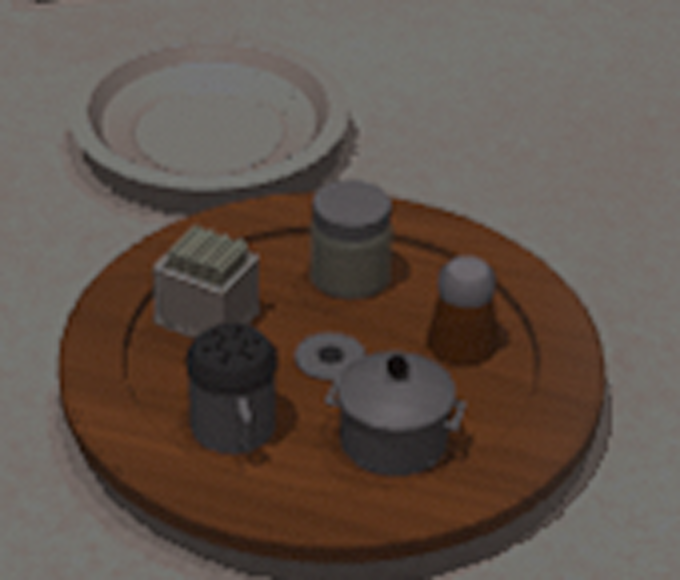

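```bash
cat >> m.py <<'E'
def radial(s,ch,ctr,z,r0,r1,pol,nth=180,skip=lambda a:False):
    # subpixel strongest radial edge of image ch about world ctr at height z, pol=+1 rising outward
    P=[];rr=np.arange(r0,r1,.0005)
    for th in np.arange(nth)*2*np.pi/nth:
        if skip(th): continue
        W=np.c_[ctr[0]+rr*np.cos(th),ctr[1]+rr*np.sin(th),0*rr+z]
        uv=proj(s,W).astype(np.float32)
        v=cv2.remap(ch,uv[:,0].reshape(1,-1),uv[:,1].reshape(1,-1),cv2.INTER_LINEAR).ravel()
        v=cv2.GaussianBlur(v.reshape(1,-1),(0,0),3).ravel()
        g=pol*np.gradient(v);i=np.argmax(g[4:-4])+4
        P.append([*W[i,:2],g[i],th])
    return np.array(P)
E
python3 - <<'E'
from m import *
for n in('top','side'):
    s=load(n);px=s['pixels'].astype(np.float32)
    rb=px[...,2]-px[...,0]
    R=cv2.Rodrigues(s['rvec'])[0];print(n,'cam',-R.T@s['tvec'])
    ctr=np.array([.539,-.137])
    for _ in range(3):
        P=radial(s,rb,ctr,.040,.150,.19,-1);ctr,r,k=fitc(P)
        Q=P[np.hypot(*(P[:,:2]-ctr).T)<9]
    print(ctr,r,k)
    cr=ctr
    # plate
    g=px.sum(2)/3
    pc=np.array(cast(s,[226.4,206.4],.02)[0,:2]) if n=='top' else pc
    print('plate ring guess',pc)
    c=pc
    for _ in range(3):
        P=radial(s,cv2.GaussianBlur(g,(0,0),.7),c,.028,.07,.098,-1,skip=lambda a:False);c,r,k=fitc(P);print(' ringedge',c,r,k)
    c2=c
    for _ in range(3):
        P=radial(s,g,c2,.028,.097,.114,-1);c2,r,k=fitc(P);print(' outer',c2,r,k, np.linalg.norm(c2-cr))
print('hub',cast(load('top'),[180+537/3.6,130+238/3.6],.036))
s=load('top')
for z in(.06,.065): print('knob',cast(s,[180+652/3.6,130+197/3.6],.032+z))
s=load('side'); print('knob side',cast(s,[230+398/4,165+367/4],.032+.060))
print('hub',cast(s,[230+331/4,165+355/4],.036))
E
```

```text
top cam [ 0.28106477 -0.0066212   1.26804564]
[ 0.53968885 -0.13498665] 0.1678809060434923 180
plate ring guess [0.50727856 0.16046526]
 ringedge [0.50588832 0.16166292] 0.07807802545346847 180
 ringedge [0.50590821 0.16165624] 0.07806154985710455 180
 ringedge [0.50589691 0.16166179] 0.07806156755461298 180
 outer [0.50644013 0.16269633] 0.10158544215744077 143 0.29953402679919894
 outer [0.5065218  0.16289176] 0.10161950651795924 136 0.29971920158594384
 outer [0.50646764 0.16297718] 0.10161176514251469 133 0.2998100940948974
side cam [ 0.33061777 -1.15312871  0.9050028 ]
[ 0.54084862 -0.14298704] 0.1683742557758455 169
plate ring guess [0.50727856 0.16046526]
 ringedge [0.5069289  0.15594805] 0.07587257697939773 104
 ringedge [0.50233652 0.14409891] 0.08320117918090006 110
 ringedge [0.50546496 0.13713932] 0.08233594631809217 111
 outer [0.50529873 0.13696392] 0.1023450468673441 143 0.28219910883114585
 outer [0.50513841 0.13695286] 0.10211988725785723 140 0.2822083803518987
 outer [0.50506943 0.13692385] 0.10210955753839165 139 0.282188334141165
hub [[ 0.53999955 -0.13671495  0.036     ]]
knob [[ 0.56194587 -0.21884493  0.092     ]]
knob [[ 0.56075169 -0.21794266  0.097     ]]
knob side [[ 0.56496509 -0.22483758  0.092     ]]
hub [[ 0.54266746 -0.14281497  0.036     ]]
```

The top view on its own is consistent: plate to carousel is 0.2998 m, and the pot's radius is about 0.085 m at -75.5°. The plate lies at +96.4°, so the tray has to turn about 172° anticlockwise. I'll put the fingertip on the near rim at about 176°, in the gap between two items, and sweep round the right side.

Request:
move_arm(increments=[0, -16, 13, 0, 0, 0, -32, 26, 0, 0, 0, -32, 26, 0, 0, 0, -32, 26, 0, 0, 0, -32, 26, 0, 0, 0, -32, 26, 0, 0, 0, -32, 26, 0, 0, 0, -32, 26, 0, 0], newtons=20)

```text
time: 1.15
tool_pos: [0.2878, 0.1897, 0.2387]
ee_rot: [0.829, 0.559, 0.0, 0.0]
contact_force: [0.4, -0.0, -0.4]
opening: 0.0103
```

Request:
move_arm(increments=[0, -32, 26, 0, 0, 0, -32, 26, 0, 0, 0, -32, 26, 0, 0, 0, -32, 26, 0, 0, 0, -32, 26, 0, 0, 0, -32, 26, 0, 0, 0, -32, 26, 0, 0, 0, -35, 32, 0, 0])

```text
time: 2.15
tool_pos: [0.389, -0.1307, 0.2387]
ee_rot: [0.829, 0.559, 0.0, -0.0]
contact_force: [0.4, -0.3, -0.9]
opening: 0.0005
```

Request:
move_arm(increments=[0, 0, 0, 0, 10, 0, 0, 0, 0, 10, 0, 0, 0, 0, 10, 0, 0, 0, 0, 10, 0, 0, 0, 0, 10, 0, 0, 0, 0, 10, 0, 0, 0, 0, 10, 0, 0, 0, 0, 10])

```text
time: 3.15
tool_pos: [0.3888, -0.1294, 0.2386]
ee_rot: [0.994, -0.108, -0.0, -0.0]
contact_force: [-0.6, 0.3, -0.3]
opening: 0.0004
```

Request:
move_arm(increments=[0, 0, 0, 10, 10, 0, 0, 0, 15, 10, 0, 0, 0, 15, 10, 0, 0, 0, 15, 10, 0, 0, 0, 15, 10, 0, 0, 0, 15, 10, 0, 0, 0, 15, 10, 0, 0, 0, 10, 10])

```text
time: 4.15
tool_pos: [0.3886, -0.1292, 0.128]
ee_rot: [-0.692, 0.722, 0.0, -0.0]
contact_force: [0.4, -0.1, 0.4]
opening: 0.0004
```

Run:
```python
from h import *
for n in('top','side','wrist'): snap(n,n+'1.png')
s=state();print({k:np.round(v,3).tolist() for k,v in s.items()})
```

```text
{'time': 4.3, 'joint_positions': [-0.609, 0.197, 1.97, -0.0, 0.976, 0.994], 'qvel': [0.001, -0.013, -0.015, -0.001, 0.005, -0.038], 'effort': [-0.042, -29.44, -20.151, 0.045, -0.138, 0.609], 'tool_pos': [0.389, -0.129, 0.129], 'ee_rot': [-0.695, 0.719, 0.001, -0.0], 'contact_force': [0.483, 0.008, 0.015], 'wrist_torque': [0.027, 0.137, 0.024], 'opening': 0.0}
```

View pics/wrist1.png

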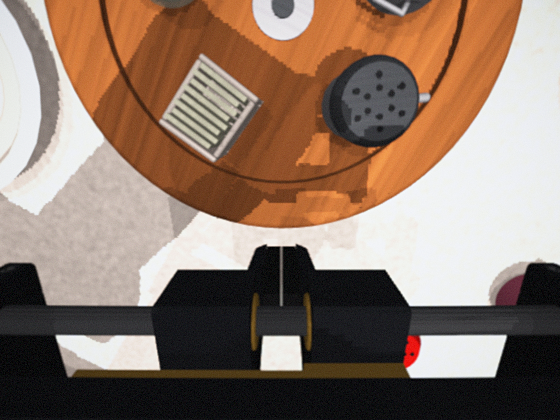

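View pics/side1.png

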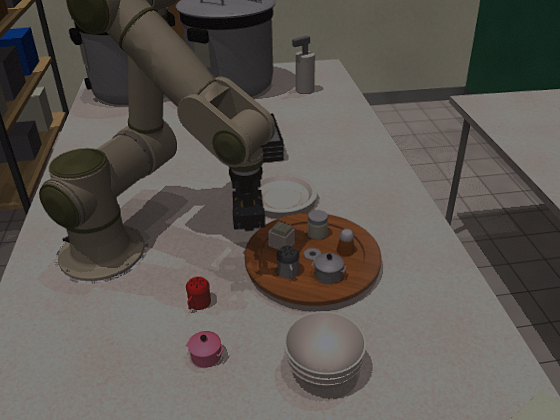

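The wrist view shows the outer rim at (283,228), the hub at (283,5), and the shut fingertips at (282,247). I'll check the centre with this closer camera.

Run:
```python
from m import *
s=load('wrist');px=s['pixels'].astype(np.float32);rb=px[...,2]-px[...,0]
hub=cast(s,[283,6],.036);print('hub',hub)
hsv=cv2.cvtColor(s['pixels'],cv2.COLOR_BGR2HSV)
m=cv2.inRange(hsv,(3,110,50),(20,255,255))
E=[]
for u in range(70,500,10):
    col=np.where(m[:236,u])[0]
    if len(col): E.append([u,col.max()+.5])
E=np.array(E);P=cast(s,E,.040);print(fitc(P), E[[0,20,-1]].tolist())
s=load('side');cr=np.array([.541,-.143])
for c in carousel(s)[:0]: pass
print('tcp proj wrist',proj(load('wrist'),[.389,-.129,.129]))
```

```text
hub [[ 0.54062105 -0.13669463  0.036     ]]
(array([ 0.54030649, -0.13651617]), np.float64(0.16593842810645298), 43) [[70.0, 80.5], [270.0, 226.5], [490.0, 91.5]]
tcp proj wrist [[279.85947131 262.18326732]]
```

Centre agrees at (0.540, -0.137), so the TCP is at r≈0.151 and φ≈177°. Next I'll lower it onto the rim.

Request:
move_arm(increments=[0, 0, 0, 12, 0, 0, 0, 0, 18, 0, 0, 0, 0, 18, 0, 0, 0, 0, 14, 0, 0, 0, 0, 10, 0, 0, 0, 0, 7, 0, 0, 0, 0, 4, 0, 0, 0, 0, 0, 0])

```text
time: 5.3
tool_pos: [0.3889, -0.1294, 0.0457]
ee_rot: [-0.694, 0.72, 0.0, -0.0]
contact_force: [-1.1, -0.4, 0.0]
opening: 0.0006
```

Request:
move_arm(increments=[0, 0, 0, 1, 0, 0, 0, 0, 1, 0, 0, 0, 0, 1, 0, 0, 0, 0, 1, 0, 0, 0, 0, 1, 0, 0, 0, 0, 0, 0, 0, 0, 0, 0, 0, 0, 0, 0, 0, 0])

```text
time: 6.3
tool_pos: [0.3889, -0.1294, 0.0408]
ee_rot: [-0.694, 0.72, -0.0, 0.0]
contact_force: [-0.5, 0.7, 0.1]
opening: 0.0007
```

Request:
move_arm(increments=[0, 0, 0, 0.5, 0, 0, 0, 0, 0.5, 0, 0, 0, 0, 0.5, 0, 0, 0, 0, 0, 0, 0, 0, 0, 0, 0, 0, 0, 0, 0, 0, 0, 0, 0, 0, 0, 0, 0, 0, 0, 0])

```text
time: 7.3
tool_pos: [0.3889, -0.1298, 0.0403]
ee_rot: [-0.695, 0.719, -0.0, -0.0]
contact_force: [-6.6, 0.9, 19.4]
opening: 0.0004
```

Contact, but the stiffness is about 25 N/mm. I'll back off 0.4 mm and check.

Request:
move_arm(increments=[0, 0, 0, -0.4, 0, 0, 0, 0, 0, 0, 0, 0, 0, 0, 0, 0, 0, 0, 0, 0, 0, 0, 0, 0, 0, 0, 0, 0, 0, 0, 0, 0, 0, 0, 0, 0, 0, 0, 0, 0])

```text
time: 8.3
tool_pos: [0.3889, -0.1297, 0.0404]
ee_rot: [-0.695, 0.719, -0.0, -0.0]
contact_force: [-5.4, -0.3, 13.3]
opening: 0.0005
```

Now starting the sweep, anticlockwise (tool +x with a negative turn).

Request:
move_arm(increments=[0, 2.6, 0, -0.2, -1, 0, 5.3, -0.1, -0.1, -2, 0, 7.9, -0.2, 0, -3, 0, 7.9, -0.2, 0, -3, 0, 7.9, -0.2, 0, -3, 0, 7.9, -0.2, 0, -3, 0, 5.3, -0.1, 0, -2, 0, 2.6, 0, 0, -1])

```text
time: 9.3
tool_pos: [0.3944, -0.1769, 0.0404]
ee_rot: [0.799, -0.602, 0.0, 0.0]
contact_force: [-5.2, -0.2, 9.2]
opening: 0.0002
```

```bash
cat > pose.py <<'E'
from h import *
def pr():
    s=state();p=np.array(s['tool_pos']);q=s['ee_rot'];d=p[:2]-[.540,-.1367]
    psi=2*np.degrees(np.arctan2(q[1],q[0]));phi=np.degrees(np.arctan2(d[1],d[0]))
    print('r %.4f phi %.2f psi-phi-90 %.2f z %.4f'%(np.hypot(*d),phi%360,(psi-phi-90+180)%360-180,p[2]),np.round(s['contact_force'],1),'t',s['time'],np.round(s['joint_positions'],2))
pr()
E
python3 pose.py; python3 -c "
from h import *
snap('wrist','wrist2.png');snap('top','top2.png')"
```

```text
r 0.1510 phi 195.42 psi-phi-90 0.58 z 0.0404 [-5.2 -0.2  9.2] t 9.3 [-0.69  0.4   1.98 -0.    0.75  0.6 ]
```

View pics/wrist2.png

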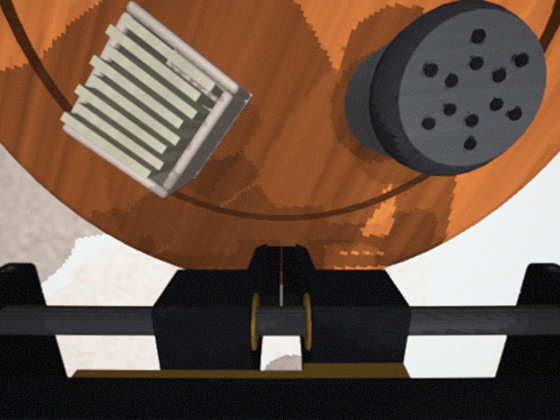

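View pics/top2.png

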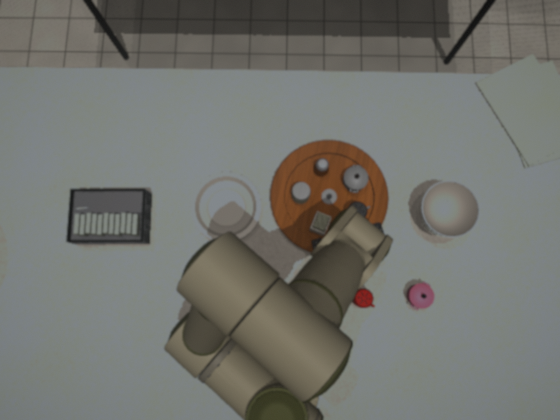

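The tray follows without slip: the wrist view is unchanged relative to the tool and the pot moved to (357,177). Continuing.

Request:
move_arm(increments=[0, 4, -0.1, 0, -1.5, 0, 7.9, -0.2, 0, -3, 0, 7.9, -0.2, 0, -3, 0, 7.9, -0.2, 0, -3, 0, 7.9, -0.2, 0, -3, 0, 7.9, -0.2, 0, -3, 0, 7.9, -0.2, 0, -3, 0, 7.9, -0.2, 0, -3])

```text
time: 10.4
tool_pos: [0.4215, -0.2296, 0.0404]
ee_rot: [0.901, -0.434, 0.0, 0.001]
contact_force: [-4.1, -2.4, 5.8]
opening: 0.0004
```

```bash
python3 pose.py
```

```text
r 0.1506 phi 218.10 psi-phi-90 0.47 z 0.0404 [-4.1 -2.4  5.8] t 10.4 [-0.74  0.48  1.85 -0.    0.81  0.16]
```

Request:
move_arm(increments=[0, 7.9, -0.1, 0.2, -3, 0, 7.9, -0.1, 0, -3, 0, 7.9, -0.1, 0.1, -3, 0, 7.9, -0.2, 0, -3, 0, 7.9, -0.2, 0, -3, 0, 7.9, -0.2, 0, -3, 0, 7.9, -0.2, 0, -3, 0, 7.9, -0.2, 0, -3])

```text
time: 11.4
tool_pos: [0.47, -0.2703, 0.0404]
ee_rot: [0.971, -0.237, 0.001, 0.001]
contact_force: [-1.8, -4.1, 5.7]
opening: 0.0002
```

```bash
python3 pose.py
```

```text
r 0.1508 phi 242.35 psi-phi-90 0.21 z 0.0404 [-1.8 -4.1  5.7] t 11.4 [-0.74  0.59  1.66 -0.    0.89 -0.26]
```

Request:
move_arm(increments=[0, 7.9, -0.1, 0.2, -3, 0, 7.9, -0.1, 0.1, -3, 0, 7.9, -0.1, 0.1, -3, 0, 7.9, -0.2, 0, -3, 0, 7.9, -0.2, 0, -3, 0, 7.9, -0.2, 0, -3, 0, 7.9, -0.2, 0, -3, 0, 7.9, -0.2, 0, -3])

```text
time: 12.4
tool_pos: [0.5308, -0.2876, 0.0404]
ee_rot: [1.0, -0.03, 0.001, 0.002]
contact_force: [-2.5, -4.6, 6.8]
opening: 0.0005
```

```bash
python3 pose.py
```

```text
r 0.1512 phi 266.51 psi-phi-90 0.04 z 0.0404 [-2.5 -4.6  6.8] t 12.4 [-0.69  0.69  1.46 -0.    0.99 -0.63]
```

Request:
move_arm(increments=[0, 7.9, -0.2, 0.2, -3, 0, 7.9, -0.2, 0.1, -3, 0, 7.9, -0.2, 0, -3, 0, 7.9, -0.2, 0, -3, 0, 7.9, -0.2, 0, -3, 0, 7.9, -0.2, 0, -3, 0, 7.9, -0.2, 0, -3, 0, 7.9, -0.2, 0, -3])

```text
time: 13.4
tool_pos: [0.5933, -0.2786, 0.0405]
ee_rot: [0.984, 0.178, 0.001, 0.002]
contact_force: [1.3, -4.9, 6.1]
opening: 0.0006
```

```bash
python3 pose.py
```

```text
r 0.1515 phi 290.57 psi-phi-90 -0.04 z 0.0405 [ 1.3 -4.9  6.1] t 13.4 [-0.62  0.79  1.27 -0.    1.07 -0.97]
```

Request:
move_arm(increments=[0, 7.9, -0.3, 0.2, -3, 0, 7.9, -0.3, 0.1, -3, 0, 7.9, -0.2, 0, -3, 0, 7.9, -0.2, 0, -3, 0, 7.9, -0.2, 0, -3, 0, 7.9, -0.2, 0, -3, 0, 7.9, -0.2, 0, -3, 0, 4, -0.1, 0, -1.5])

```text
time: 14.4
tool_pos: [0.6438, -0.247, 0.0404]
ee_rot: [0.93, 0.367, 0.002, 0.003]
contact_force: [3.3, -4.4, 7.2]
opening: 0.0007
```

```bash
python3 pose.py; python3 -c "
from h import *
snap('top','top3.png');snap('side','side3.png')"
```

```text
r 0.1515 phi 313.26 psi-phi-90 -0.24 z 0.0404 [ 3.3 -4.4  7.2] t 14.4 [-0.54  0.86  1.14 -0.    1.14 -1.29]
```

View pics/top3.png

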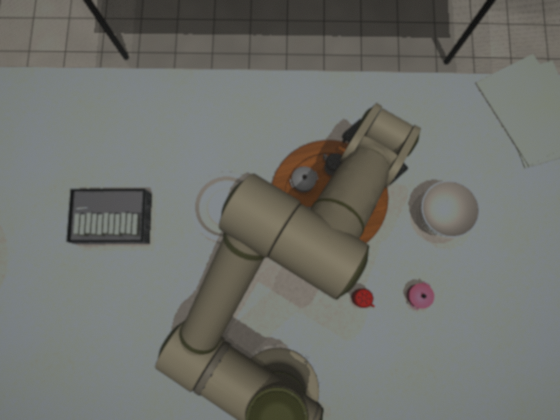

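View pics/side3.png

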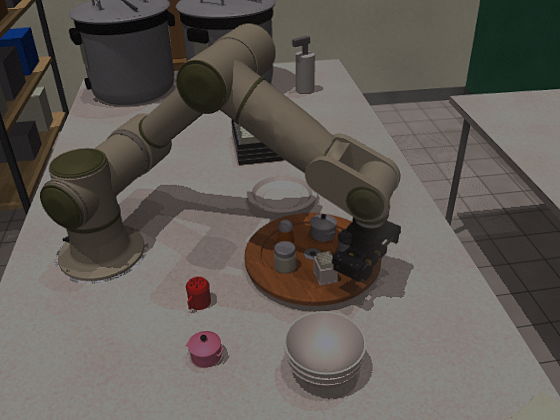

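The pot is now at the knob pixel (305,178), upper left of the carousel, and everything stands upright. I'll measure what's left.

```bash
cat > pot.py <<'E'
from m import *
import sys
def pot(f,box,C=np.array([.540,-.1360])):
    s=load('top');px=s['pixels']
    g=px.astype(np.float32).mean(2)
    x0,y0,x1,y1=box
    sub=g[y0:y1,x0:x1];w=np.clip(np.median(sub)-30-sub,0,None)
    ys,xs=np.mgrid[y0:y1,x0:x1];uv=[(w*xs).sum()/w.sum(),(w*ys).sum()/w.sum()]
    cv2.imwrite('pics/'+f,cv2.resize(px[130:265,180:400],None,fx=3.6,fy=3.6,interpolation=cv2.INTER_CUBIC))
    for c in (C,np.array([.5397,-.1350])):
        P=cast(s,uv,.094)[0,:2];d=P-c;t=np.array([.5065,.163])-c
        a=np.degrees(np.arctan2(d[1],d[0]));b=np.degrees(np.arctan2(t[1],t[0]))
        print(np.round(uv,2),'r %.4f pot %.2f target %.2f todo %.2f'%(np.hypot(*d),a,b,b-a))
E
python3 -c "
from pot import *
pot('crop3.png',(300,173,310,183))"
```

```text
[304.35 176.68] r 0.0848 pot 60.77 target 96.39 todo 35.62
[304.35 176.68] r 0.0841 pot 60.26 target 96.36 todo 36.10
```

View pics/crop3.png

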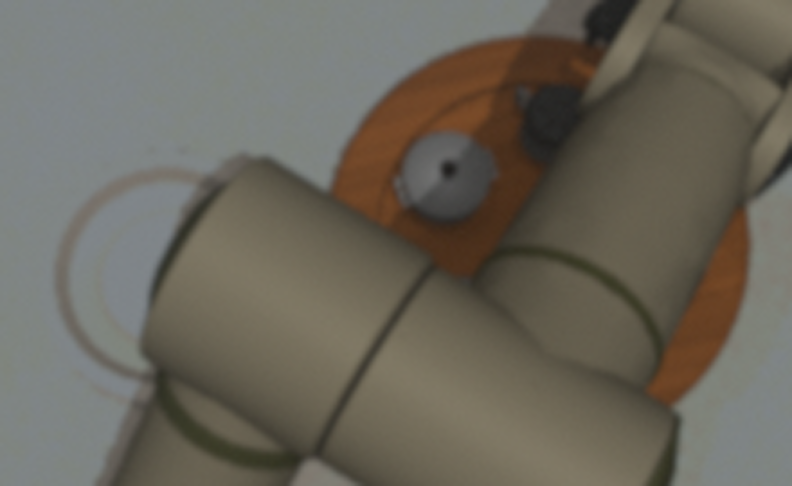

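Request:
move_arm(increments=[0, 4, -0.2, 0.1, -1.5, 0, 7.9, -0.3, 0.1, -3, 0, 7.9, -0.3, 0, -3, 0, 7.9, -0.2, 0, -3, 0, 7.9, -0.2, 0, -3, 0, 7.9, -0.2, 0, -3, 0, 7.9, -0.2, 0, -3, 0, 7.9, -0.2, 0, -3])

```text
time: 15.5
tool_pos: [0.6783, -0.1987, 0.0405]
ee_rot: [0.841, 0.541, 0.002, 0.003]
contact_force: [4.7, -2.2, 7.9]
opening: 0.0008
```

```bash
python3 pose.py
```

```text
r 0.1515 phi 335.85 psi-phi-90 -0.32 z 0.0405 [ 4.7 -2.2  7.9] t 15.5 [-0.45  0.9   1.06 -0.    1.17 -1.59]
```

Request:
move_arm(increments=[0, 7.9, -0.3, 0.1, -3, 0, 7.9, -0.3, 0, -3, 0, 6.6, -0.2, 0, -2.5, 0, 5.3, -0.1, 0, -2, 0, 3.4, 0, 0, -1.3, 0, 2.1, 0, 0, -0.8, 0, 0.8, 0, 0, -0.3, 0, 0, 0, 0, 0])

```text
time: 16.5
tool_pos: [0.6887, -0.166, 0.0404]
ee_rot: [0.775, 0.632, 0.002, 0.003]
contact_force: [4.9, -0.6, 7.7]
opening: 0.0005
```

```bash
python3 pose.py; python3 -c "
from pot import *
snap('top','top4.png')
pot('crop4.png',(0,0,5,5))"
```

```text
r 0.1516 phi 348.86 psi-phi-90 -0.50 z 0.0404 [ 4.9 -0.6  7.7] t 16.5 [-0.4   0.9   1.06  0.    1.18 -1.77]
[nan nan] r nan pot nan target 96.39 todo nan
[nan nan] r nan pot nan target 96.36 todo nanpot.py:8: RuntimeWarning: invalid value encountered in scalar divide
  ys,xs=np.mgrid[y0:y1,x0:x1];uv=[(w*xs).sum()/w.sum(),(w*ys).sum()/w.sum()]
```

View pics/crop4.png

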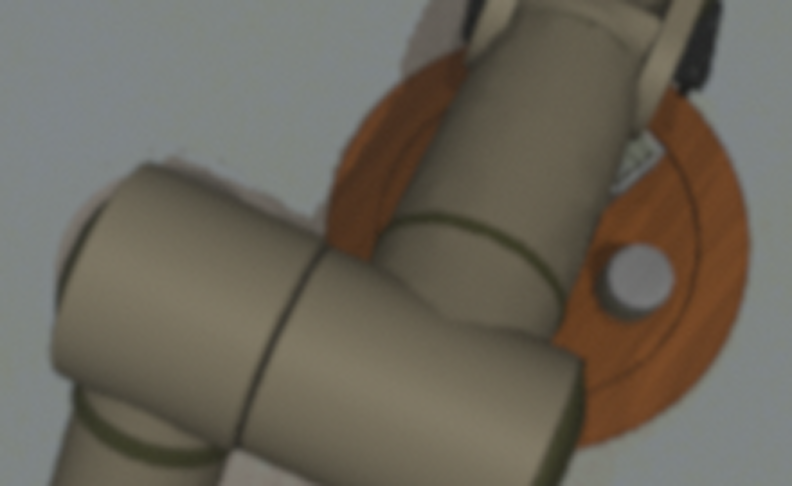

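Request:
move_arm(increments=[0, 0, 0, -1, 0, 0, 0, 0, -4, 0, 0, 0, 0, -15, 0, 0, 0, 0, -30, 0, 0, 0, 0, -30, 0, 0, 0, 0, -30, 0, 0, 0, 0, -30, 0, 0, 0, 0, -15, 0])

```text
time: 17.55
tool_pos: [0.6869, -0.1655, 0.1957]
ee_rot: [0.775, 0.632, 0.001, 0.001]
contact_force: [0.1, -0.7, -0.1]
opening: 0.0004
```

```bash
python3 pose.py; python3 -c "
from m import *
s=snap('side','side5.png')
cv2.imwrite('pics/crops5.png',cv2.resize(s['pixels'][165:310,230:400],None,fx=4,fy=4,interpolation=cv2.INTER_CUBIC))"
```

```text
r 0.1497 phi 348.92 psi-phi-90 -0.56 z 0.1957 [ 0.1 -0.7 -0.1] t 17.55 [-0.4   0.76  0.9  -0.    1.48 -1.77]
```

View pics/crops5.png

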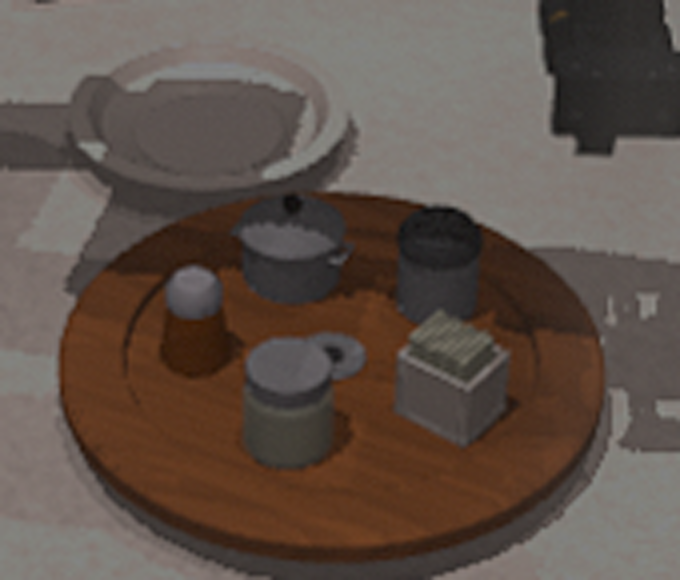

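Request:
move_arm(increments=[0, -20, -9, 0, 0, 0, -38, -18, 0, 0, 0, -40, -19, 0, 0, 0, -40, -19, 0, 0, 0, -40, -19, 0, 0, 0, -40, -19, 0, 0, 0, -38, -18, 0, 0, 0, -20, -9, 0, 0])

```text
time: 18.6
tool_pos: [0.5023, -0.4107, 0.1925]
ee_rot: [0.776, 0.631, -0.0, -0.001]
contact_force: [0.1, 0.5, -0.1]
opening: 0.0005
```

```bash
python3 pose.py; python3 -c "
from pot import *
snap('top','top6.png')
pot('crop6.png',(0,0,5,5))" 2>/dev/null
```

```text
r 0.2765 phi 262.17 psi-phi-90 86.09 z 0.1925 [ 0.1  0.5 -0.1] t 18.6 [-0.87  0.62  1.15 -0.    1.37 -2.23]
[nan nan] r nan pot nan target 96.39 todo nan
[nan nan] r nan pot nan target 96.36 todo nan
```

View pics/crop6.png

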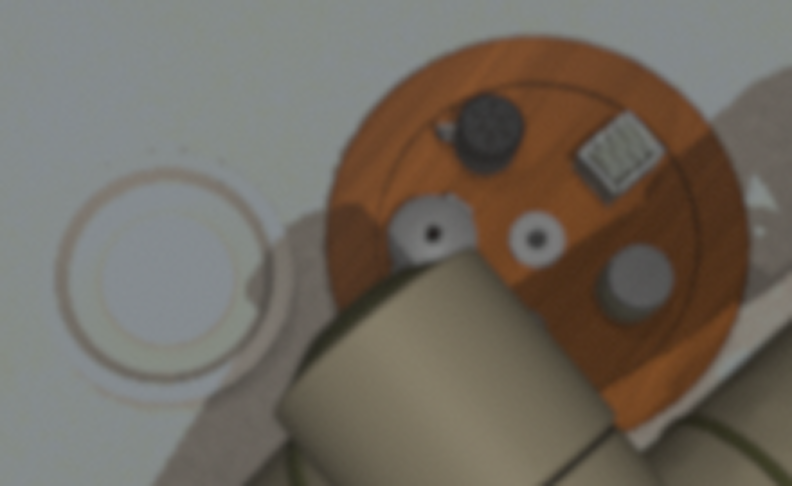

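```bash
python3 -c "
from pot import *
pot('x.png',(297,191,304,199))"
```

```text
[299.89 194.46] r 0.0862 pot 96.02 target 96.39 todo 0.37
[299.89 194.46] r 0.0852 pot 95.89 target 96.36 todo 0.47
```

Request:
move_arm(increments=[0, -25, -20, -8, 0, 0, -25, -25, -10, 0, 0, -25, -25, -10, 0, 0, -25, -25, -10, 0, 0, -25, -25, 0, 0, 0, -20, -25, 0, 0, 0, -15, -20, 0, 0, 0, 0, 0, 0, 0])

```text
time: 19.65
tool_pos: [0.3096, -0.5328, 0.231]
ee_rot: [0.776, 0.631, 0.0, -0.0]
contact_force: [-0.3, -0.0, -0.4]
opening: 0.0005
```

```bash
python3 pose.py; python3 -c "
from pot import *
snap('top','top7.png')
pot('crop7.png',(297,191,304,199))" 2>/dev/null
```

```text
r 0.4582 phi 239.82 psi-phi-90 108.47 z 0.2310 [-0.3 -0.  -0.4] t 19.65 [-1.23  0.52  1.21  0.    1.41 -2.6 ]
[299.89 194.49] r 0.0862 pot 96.07 target 96.39 todo 0.32
[299.89 194.49] r 0.0852 pot 95.94 target 96.36 todo 0.42
```

View pics/crop7.png

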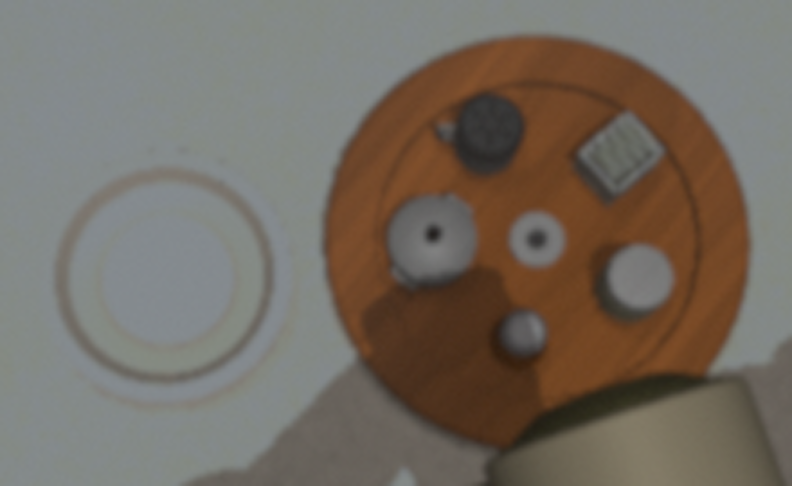

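```bash
python3 -c "
from pot import *
s=snap('side','side8.png')
k=cast(s,[230+292/4,165+204/4],.093)[0,:2];c=cast(s,[230+331/4,165+355/4],.036)[0,:2]
d=k-np.array([.5415,-.143]);print('side pot',k,np.hypot(*d),np.degrees(np.arctan2(d[1],d[0])))
cv2.imwrite('pics/crops8.png',cv2.resize(s['pixels'][165:310,230:400],None,fx=4,fy=4,interpolation=cv2.INTER_CUBIC))
s=load('top');px=s['pixels'].astype(np.float32)
c2=np.array([.5065,.163])
for _ in range(3): c2,r,n=fitc(radial(s,px.mean(2),c2,.028,.097,.114,-1))
print('plate now',c2,r)
"
```

```text
side pot [ 0.53279483 -0.05923746] 0.0842136757181023 95.93326585623154
plate now [0.50672596 0.16244151] 0.10147460748360013
```

View pics/side8.png

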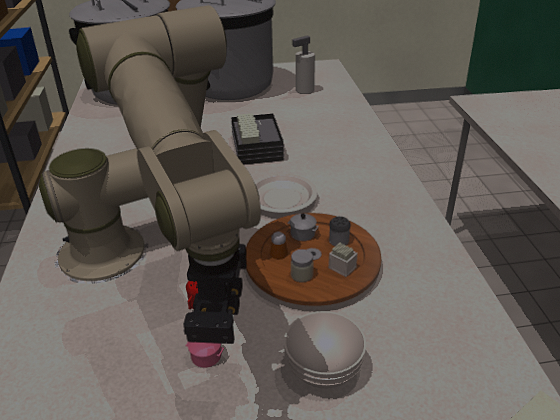

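The side view shows all five items upright, with the pot (knob about (303,216)) facing the plate. It gives the pot at 95.9°, and the top view gives 96.0° against a target of 96.4°. The arm is clear of everything, so I'm handing in.

```bash
python3 -c "
from h import *
print(np.abs(state()['qvel']).max());print(hand_in())"
```

```text
0.011866968050838408
the job is handed in; nothing more can be done
None
```

I turned the carousel about 172° anticlockwise in one slow sweep, with the shut fingertips pressed on the rim. The relish pot now stands at the front facing the plate, and I have handed the job in with the arm clear of everything.

- **Pot position:** the top view puts the pot at about 96.0° and the side view at about 95.9°. The target is 96.4°, so it is within about 0.5°, roughly the limit of what I can measure.
- **Contact with the rim:** the fingertips stayed about 151 mm from the axis, well inside the rim band. The pressing force was 6–9 N during the sweep, but first contact briefly reached about 19 N, which I backed off before turning.
- **Other things in the scene:** all five items on the deck are upright. The plate measures the same as before to within 1 mm. The bowls and basket look unmoved in the pictures, though I did not measure them.
- **Disagreement:** the two fixed cameras differed by 6–8 mm in y on where the carousel's centre is. The wrist camera sided with the top view, so I used that; each view's angle was worked out from its own centre.
- **Time:** about 20 s of the 51 s allowed.

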